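# Square the plate stack and hold the feeder's sprung tensioner back

## Task

Get the plate feeder ready for unloading: first, leaving the sprung blue arm at rest, tap the stack of four thin plates until all of them lie flush against both white fences. Then push the upright post of the sprung tensioner arm back, away from the stack, well past its ratchet click, and finish while holding it pressed back there with the gripper, for it springs shut if let go. Leave the other things on the bench and on the feeder where they are.

Things in the scene. Friction and masses are not known exactly. Their poses are not given: they have to be found in the camera images.
- feeder: plate feeder fixed to the bench: aluminium base plate 260 (x) x 320 (y) x 12 mm high with the magazine and the blue sprung arm on it, origin at the centre of its underside; x from the stack towards the arm (roughly away from the robot), y to the left seen from the robot, z up. Position and yaw differ each time
- seat (a point): where the middle of the squared stack's underside belongs, on top of the black pedestal (46 x 60 mm), 24 mm above the bench, 12 mm above the base plate; at x -45, y +55 mm in the feeder; axes as the feeder's. The stack's -x and -y sides are open, with only the base plate below
- long_fence (a point): middle of the face of the long white fence, which the stack's +y side must touch: 45 mm in +y from seat; 8 mm thick, 70 mm long, top 50 mm above the bench; axes as the feeder's
- outlet (a point): middle of the outlet gap (45 mm wide) between the two pieces of the other white fence, whose faces the stack's +x side must touch: 35 mm in +x from seat; 8 mm thick, tops 50 mm above the bench, pieces 22 mm long; axes as the feeder's
- pivot (a point): vertical pivot axis of the blue sprung tensioner arm, at the arm's mid-height, 34 mm above the bench; 90 mm in +x and 140 mm in -y from seat; axes as the feeder's
- post_top (a point): top centre of the upright steel push post on the orange idler block at the tensioner arm's free end, 140 mm from the pivot, 95 mm above the bench. Post 16 mm diameter, bare from 47 to 89 mm above the bench; above that a black cap, 20 mm diameter. Push it in feeder +x, away from the stack; it swings about the pivot. Its axes turn with the arm
- idler (a point): the orange idler block that carries the push post; this point is the block's centre, 34 mm above the bench, 61 mm below post_top. Block 34 (x) x 30 (y) mm, top 47 mm above the bench; its nose, 24 mm wide, reaches towards the stack into the outlet gap
- tensioner (a joint): angle of the tensioner arm (rad): 0 at rest, nose in the outlet (arm along +y), growing as the post is pushed in +x (clockwise from above); stop at 0.66. About 7 N at the post to start, up to 14 N near 0.3; the pawl goes over its ratchet tooth at 0.40 and the push then drops to about 8 N (10 N near the stop). The pawl does not keep the arm: let go, it springs shut to 0
- pawl (a joint): red pawl slider beside the pivot (m): 0 at rest, pushed out by the tooth by about 2 mm (0.002) near an arm angle of 0.40, back to 0 beyond 0.61
- plate1: yellow thin plate, number 1 of 4 counted from the bottom of the stack, 70 (x) x 90 (y) x 5 mm, about 60 g, loose; origin at the centre of its underside, which lies 24 mm above the bench. It starts 5 to 16 mm away from both fences and slightly turned; squared, its origin is over seat and its axes are parallel to it
- plate2: white thin plate, number 2 of 4 counted from the bottom of the stack, 70 (x) x 90 (y) x 5 mm, about 60 g, loose; origin at the centre of its underside, which lies 29 mm above the bench. It starts 5 to 16 mm away from both fences and slightly turned; squared, its origin is over seat and its axes are parallel to it
- plate3: grey thin plate, number 3 of 4 counted from the bottom of the stack, 70 (x) x 90 (y) x 5 mm, about 60 g, loose; origin at the centre of its underside, which lies 34 mm above the bench. It starts 5 to 16 mm away from both fences and slightly turned; squared, its origin is over seat and its axes are parallel to it
- plate4: yellow thin plate, number 4 of 4 counted from the bottom of the stack, 70 (x) x 90 (y) x 5 mm, about 60 g, loose; origin at the centre of its underside, which lies 39 mm above the bench. It starts 5 to 16 mm away from both fences and slightly turned; squared, its origin is over seat and its axes are parallel to it
- bobbin: white printed bobbin, 30 diameter x 30 high, loose on the feeder's base plate; origin at the centre of its underside; to be left alone
- weight: small brass weight, 32 diameter x 40 high, loose on the feeder's base plate; origin at the centre of its underside; to be left alone
- spool: green spool, 170 diameter x 60 high, lying flat on the bench; origin at the centre of its underside; to be left alone
- duct: white printed ring duct, 90 diameter x 80 high, on the bench; origin at the centre of its underside; to be left alone
- tape: yellow ring (roll core), 100 diameter x 25 high, on the bench; origin at the centre of its underside; to be left alone
- bin: red open bin, 160 x 120 x 70 high, on the bench; origin at the centre of its underside; to be left alone
- driver: screwdriver lying on the bench, about 200 long along its x axis; to be left alone
- scanner: black and blue hand scanner, 160 x 75 x 38 high, lying on the bench; origin at the centre of its underside; to be left alone

How it is judged:
On the way, in this order (a step that is already met when the one before it is completed fails the run):
1. all four plates lie squared against both fences, with the tensioner arm still at rest (x of plate1 in the frame of seat between -0.003 and 0.003 m and y of plate1 in the frame of seat between -0.003 and 0.003 m and angle between the x axis of each of plate1, plate2, plate3, plate4 and the x axis of seat, either way round below 0.06 rad and angle between each of plate1, plate2, plate3, plate4's own z axis and vertical below 0.06 rad and x of plate2 in the frame of seat between -0.003 and 0.003 m and y of plate2 in the frame of seat between -0.003 and 0.003 m and x of plate3 in the frame of seat between -0.003 and 0.003 m and y of plate3 in the frame of seat between -0.003 and 0.003 m and x of plate4 in the frame of seat between -0.003 and 0.003 m and y of plate4 in the frame of seat between -0.003 and 0.003 m and value of joint tensioner below 0.1 rad), for 0.2 s.
2. the tensioner arm is pushed past its ratchet click by the fingers (value of joint tensioner above 0.5 rad and contact force between the fingers and tensioner above 2 N), for 0.2 s.
At the end, for the whole second after the job is handed in: The fingers still press the tensioner arm (its post) with more than 2 N and hold the tensioner arm still beyond 0.50 rad (past the click), while all four plates lie flat, each within 3 mm of its place against both fences and within 0.06 rad of square (all of step 2 and x of plate1 in the frame of seat between -0.003 and 0.003 m and y of plate1 in the frame of seat between -0.003 and 0.003 m and angle between the x axis of each of plate1, plate2, plate3, plate4 and the x axis of seat, either way round below 0.06 rad and angle between each of plate1, plate2, plate3, plate4's own z axis and vertical below 0.06 rad and x of plate2 in the frame of seat between -0.003 and 0.003 m and y of plate2 in the frame of seat between -0.003 and 0.003 m and x of plate3 in the frame of seat between -0.003 and 0.003 m and y of plate3 in the frame of seat between -0.003 and 0.003 m and x of plate4 in the frame of seat between -0.003 and 0.003 m and y of plate4 in the frame of seat between -0.003 and 0.003 m and velocity of joint tensioner between -0.05 and 0.05 rad/s); the arm keeps its last pose, push and grip.
It fails at once if a loose thing on the feeder (bobbin or brass weight) is moved by more than 30 mm (distance of any of bobbin, weight from where it was at the start of the episode above 0.03 m).
It fails at once if a thing on the bench (spool, duct, tape roll, bin, screwdriver, scanner) is moved by more than 30 mm (distance of any of spool, duct, tape, bin, driver, scanner from where it was at the start of the episode above 0.03 m).
It also fails if it takes over 72 s, if anything falls off the work surface, if the arm or the gripper's body presses on something with over 40 N, if the wrist force passes 120 N, or if a joint passes its speed limit or range.

## Robot

A 7-joint arm with a two-finger parallel gripper is mounted at the origin on the work surface. World frame = base frame: x ahead of the robot, y to its left, z up, the work surface at z = 0. Lengths are in m, angles in rad, forces in N, time in s.
With the tool pointing down it reaches from about 0.35 to 0.9 m from the base axis. Payload 19.9 kg.
Tool frame: the origin (TCP) lies at the very end of the fingers, on their centre line; the grasp point (between the pads) lies 19 mm behind it; z points along the fingers, y is the line along which they close (so a half turn about z gives the same grasp; the last joint's range is limited). The gripper opens to 85 mm and grips with 20 to 120 N. Pads are 22 mm wide; open, the fingers measure 114 mm over their backs; the gripper's body (76 mm by 85 mm) begins 54 mm behind the grasp point. The pads swing forward as they close: fully open they stand 13 mm farther back than shut.
Start: joints at [-1.238, 0.417, -0.01, 1.614, 0.005, 1.111, -0.053], TCP at [0.229, 0.582, 0.231] pointing down, gripper open.
Joint ranges: [-2.81, 2.81], [-0.39, 2.02], [-1.27, 1.25], [0.06, 2.57], [-1.19, 4.33], [0.19, 2], [-2.82, 2.82]. Speed limits (rad/s): [1.89, 1.89, 2.39, 2.39, 3.01, 3.01, 3.01].

## Interface

Orientations are given as a unit quaternion [w, x, y, z].
In Python, from rig import robot gives the robot as it stands. The module is installed in compiled form; this text tells all that it offers.
- The arm moves only by the shell command python3 -m jog, which reads ROWS from standard input. ROWS is a JSON list of rows, 1 to 12 of them, each written [[dx, dy, dz], [rx, ry, rz], opening]: dx, dy, dz in shares of the most that a row can go, 1 being 62.5 mm, then a rotation vector rx, ry, rz in fractions of the full range, 1 being 45 degrees, then the finger opening in m; each row shifts and turns the commanded pose from where the row before left it, along the tool's axes as they then stand; what a row does not reach is not made up. A row lasts 1/8 s, in which the tool goes at most 0.0625 m and 0.188 rad, less where a joint would pass 70% of its speed; a pose out of reach is approached as far as the arm can. The fingers move at their own pace and stop on an object; the grip force is fixed at half the most. Time passes only in rows, so rows that do not move let the fingers close. It prints the time, the measured TCP pose, the force, the opening and the grip force at its end. A shift or turn number past 1, either way, is cut back to 1. Input that does not fit is refused with a message, and nothing moves.
- robot.get_state(): the state, without advancing time (a new reading comes with each control period).
- robot.snapshot(name): name is "scene" or "top"; returns a dict with "img" (480x640x3 uint8, blue, green, red), "K" (3x3 intrinsics, pixels), "xyz" and "attitude" of the camera in the world. Camera axes: x right, y up, looking along -z (the intrinsics and any distortion apply to the point x, -y, -z); pixel columns grow to the right and rows downward; lengths in m; the calibration is good to about 2 mm. A picture is of the moment at which its call begins. There is no depth.
- robot.finish_job(): hands the job in; it is judged then, once.
The state is a dict: "time": time; "joints": joint angles; "joint_vel": joint speeds; "joint_efforts": joint torques, N m; "ee_pos": TCP position; "eef_rot": TCP orientation; "contact_force": force on the tool from outside, world axes, zero at the start; "moment": the same for the moment, N m; "grip_width": finger opening in m; "finger_force": force on a finger pad.
Only numpy, scipy, OpenCV 4.12 (cv2) and the standard library are available. Lean on these libraries where they do the work, as an engineer would, in place of code of your own. Each camera call takes 0.05 s, during which the arm holds its last target. There are 200 camera calls.

## Working session

There is one attempt and no reset: what is moved stays moved. The work goes in short steps, Python scripts to look and compute and a shell command to move; the robot and the scene stay as the last step left them, time stands still between calls to the robot, and variables do not carry over. Pictures are saved under pics/ and viewed, at most 10 in all, crops included, and the job is handed in when it is done.

```bash
mkdir -p pics; python3 - <<'E'
from rig import robot
import cv2
for n in("scene","top"):
    s=robot.snapshot(n);cv2.imwrite(f"pics/{n}0.png",s["img"]);print(n,s["K"],s["xyz"],s["attitude"],[k for k in s])
st=robot.get_state();print(st["ee_pos"],st["eef_rot"],st["time"],st["grip_width"])
E
```

```text
scene [[527.9673498    0.         322.85145789]
 [  0.         527.9673498  237.86656612]
 [  0.           0.           1.        ]] [ 1.05452103 -0.91616917  0.93096814] [0.86588721 0.42410183 0.11265695 0.24017783] ['img', 'K', 'xyz', 'attitude']
top [[512.07293519   0.         323.62529307]
 [  0.         512.07293519 245.89817447]
 [  0.           0.           1.        ]] [ 3.70712574e-01 -7.10199822e-04  1.62620962e+00] [-0.70421837 -0.02847631  0.02714038  0.70889279] ['img', 'K', 'xyz', 'attitude']
[0.22869141 0.5813445  0.23072722] [-7.81032797e-05  1.86303346e-01  9.82492130e-01 -5.20882108e-04] 0.1 0.08556325648650553
```

View pics/scene0.png

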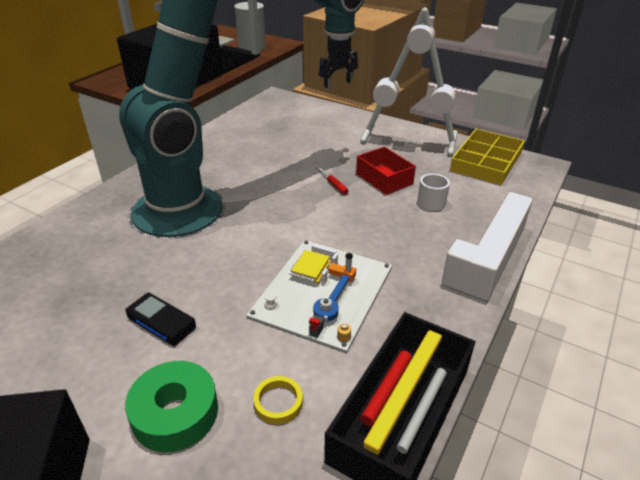

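View pics/top0.png

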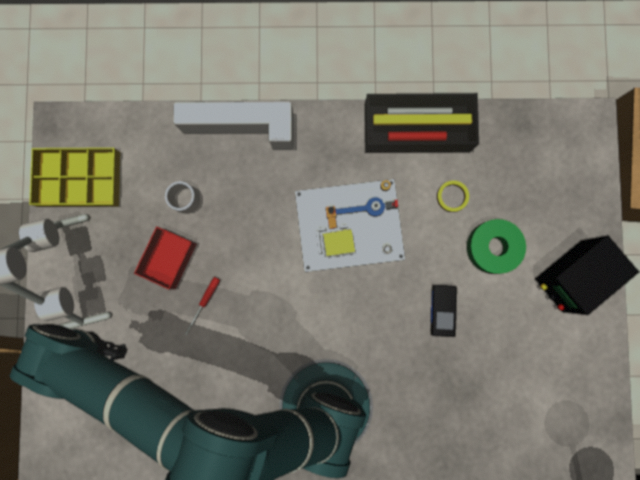

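The scene view shows the feeder at about (320,295) with the stack at its upper left, and the top view shows it at about (350,225). The arm and fences are on its left part. Both bench items and the brass weight/bobbin are clear of the stack. Next I measure the base plate and yellow plate in both views.

```bash
cat > h.py <<'E'
import numpy as np, cv2
from scipy.spatial.transform import Rotation as R
def rot(q): return R.from_quat([q[1],q[2],q[3],q[0]]).as_matrix()
def ray(s,uv,z):
    K=s["K"];d=np.array([(uv[0]-K[0,2])/K[0,0],-(uv[1]-K[1,2])/K[1,1],-1.]);d=rot(s["attitude"])@d
    c=np.array(s["xyz"]);return c+d*(z-c[2])/d[2]
def proj(s,p):
    p=rot(s["attitude"]).T@(np.array(p)-s["xyz"]);K=s["K"]
    return np.array([K[0,2]-K[0,0]*p[0]/p[2],K[1,2]+K[1,1]*p[1]/p[2]])
def quad(m):
    c=max(cv2.findContours(m,cv2.RETR_EXTERNAL,cv2.CHAIN_APPROX_NONE)[0],key=cv2.contourArea)
    return c
E
python3 - <<'E'
from rig import robot
from h import *
for n,box in(("top",(285,170,415,280)),("scene",(235,230,400,355))):
    s=robot.snapshot(n);im=s["img"];x0,y0,x1,y1=box
    cr=im[y0:y1,x0:x1];hsv=cv2.cvtColor(cr,cv2.COLOR_BGR2HSV)
    cv2.imwrite(f"pics/{n}c.png",cv2.resize(cr,None,fx=4.8,fy=4.8,interpolation=cv2.INTER_CUBIC))
    g=cv2.cvtColor(cr,cv2.COLOR_BGR2GRAY)
    t,_=cv2.threshold(g,0,255,cv2.THRESH_OTSU)
    for name,m in(("base",cv2.morphologyEx(((g>t)*255).astype(np.uint8),cv2.MORPH_OPEN,np.ones((3,3)))),("yel",cv2.inRange(hsv,(22,120,80),(35,255,255)))):
        c=quad(m);z=.012 if name=="base" else .044
        W=np.array([ray(s,p[0]+[x0,y0],z)[:2]for p in c],np.float32)
        r=cv2.minAreaRect(cv2.convexHull(W)); print(n,name,t,r)
        print(cv2.boxPoints(r).round(4).tolist())
E
```

```text
top base 148.0 ((0.5656691193580627, -0.07939442992210388), (0.2582218050956726, 0.31864243745803833), 6.571885585784912)
[[0.41920000314712524, 0.0640999972820282], [0.45559999346733093, -0.2524000108242035], [0.7121999859809875, -0.22290000319480896], [0.6757000088691711, 0.09369999915361404]]
top yel 148.0 ((0.5072736144065857, -0.04470781981945038), (0.06789959967136383, 0.0858980342745781), 8.378825187683105)
[[0.4674000144004822, -0.007199999876320362], [0.4799000024795532, -0.09210000187158585], [0.5471000075340271, -0.08229999989271164], [0.534600019454956, 0.0027000000700354576]]
scene base 134.0 ((0.5440608263015747, -0.07007679343223572), (0.47317954897880554, 0.4543624818325043), 31.417831420898438)
[[0.22370000183582306, 0.0005000000237487257], [0.46059998869895935, -0.3873000144958496], [0.8644000291824341, -0.14059999585151672], [0.6274999976158142, 0.24709999561309814]]
scene yel 134.0 ((0.5116936564445496, -0.047297101467847824), (0.08125355839729309, 0.10556324571371078), 8.151851654052734)
[[0.46399998664855957, -0.0007999999797903001], [0.4790000021457672, -0.10530000180006027], [0.5594000220298767, -0.09380000084638596], [0.5443999767303467, 0.010700000450015068]]
```

View pics/topc.png

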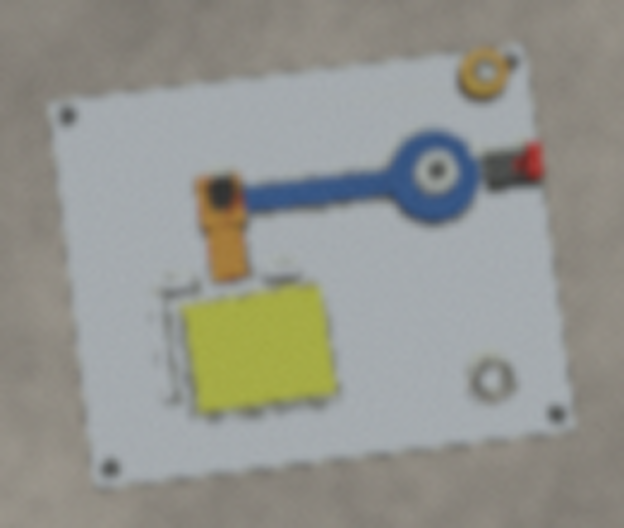

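View pics/scenec.png

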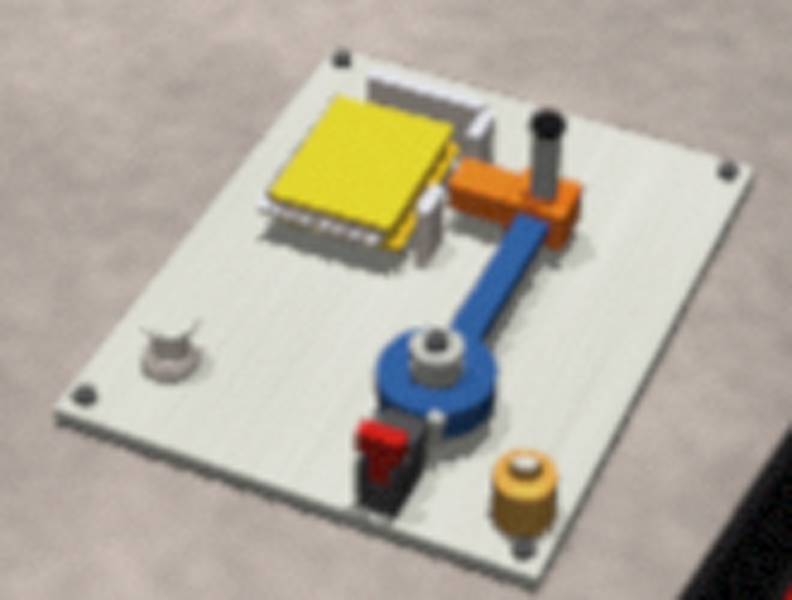

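The crops show the squared-off geometry. In the top crop the yellow plate's centre is at about (262,350), inside the fences and offset towards -x/-y. The post cap is at (220,192), the brass weight at (485,72) and the bobbin at (492,380).

The base rectangle measures 258 x 319 mm, against 260 x 320 given, with yaw 6.57°. That puts plate 4 at (-9, -14) mm from seat, which is plausible. I'll do the +y push first: turn the tool, then travel.

The rows are not in the units I measure in: shifts go in shares of 62.5 mm and turns go in shares of 45 degrees. I convert before sending: 0.18 rad is 0.2292.

```bash
cat >> h.py <<'E'
YAW=np.deg2rad(6.57); C=np.array([.5657,-.0794])
F=np.array([[np.cos(YAW),-np.sin(YAW)],[np.sin(YAW),np.cos(YAW)]])
SEAT=C+F@[-.045,.055]
def where(robot):
    s=robot.get_state();M=rot(s["eef_rot"]);p=F.T@(s["ee_pos"][:2]-SEAT)
    a=F.T@M[:2,1]
    print("t",round(s["time"],2),"TCP rel seat mm",(p*1e3).round(1),"z",(s["ee_pos"][2]*1e3).round(1),"tool y angle in feeder",np.arctan2(a[1],a[0]).round(3),"tilt",M[:2,2].round(3),"F feeder",(F.T@s["contact_force"][:2]).round(1),s["contact_force"][2].round(1),"w",round(s["grip_width"],3))
E
echo '[[[0,0,0],[0,0,0.2292],0.04],[[0,0,0],[0,0,0.2292],0.04],[[0,0,0],[0,0,0.2292],0.04],[[0,0,0],[0,0,0.2292],0.04],[[0,0,0],[0,0,0.2292],0.04],[[0,0,0],[0,0,0.2305],0.04]]' | python3 -m jog && echo '[[[-0.8928,0.2592,0],[0,0,0],0.04],[[-0.8928,0.2592,0],[0,0,0],0.04],[[-0.8928,0.2592,0],[0,0,0],0.04],[[-0.8928,0.2592,0],[0,0,0],0.04],[[-0.8928,0.2592,0],[0,0,0],0.04],[[-0.8928,0.2592,0],[0,0,0],0.04],[[-0.8928,0.2592,0],[0,0,0],0.04],[[-0.8928,0.2592,0],[0,0,0],0.04],[[-0.8928,0.2592,0],[0,0,0],0.04],[[-0.8928,0.2592,0],[0,0,0],0.04],[[-0.8928,0.2592,0],[0,0,0],0.04],[[-0.8928,0.2592,0],[0,0,0],0.04]]' | python3 -m jog; python3 -c "
from rig import robot;from h import *;where(robot)"
```

```text
time: 0.95
ee_pos: [0.2287, 0.5815, 0.2311]
eef_rot: [0.0, 0.667, 0.745, -0.0]
contact_force: [-0.6, 1.2, 0.5]
grip_width: 0.0399
finger_force: 0.0
time: 2.45
ee_pos: [0.4992, -0.0629, 0.2315]
eef_rot: [0.0, 0.665, 0.747, 0.0]
contact_force: [3.1, 0.9, 0.3]
grip_width: 0.0398
finger_force: 0.0
t 2.45 TCP rel seat mm [-19.1 -31. ] z 231.5 tool y angle in feeder 0.001 tilt [0.001 0.   ] F feeder [3.2 0.5] 0.3 w 0.04
```

Scaled: -0.057 m is -0.912, 0.015 m is 0.24.

```bash
echo '[[[-0.912,0.24,0],[0,0,0],0.04],[[0,0,0.8],[0,0,0],0.04],[[0,0,0.8],[0,0,0],0.04],[[0,0,0.8],[0,0,0],0.04],[[0,0,0.64],[0,0,0],0.04],[[0,0,0.384],[0,0,0],0.04],[[0,0,0],[0,0,0],0.04]]' | python3 -m jog; python3 - <<'E'
from rig import robot;from h import *;where(robot)
s=robot.snapshot("scene");cv2.imwrite("pics/s1.png",cv2.resize(s["img"][200:360,220:430],None,fx=3.5,fy=3.5,interpolation=cv2.INTER_CUBIC))
E
```

```text
time: 3.32
ee_pos: [0.5192, -0.1162, 0.0161]
eef_rot: [-0.001, 0.665, 0.747, -0.001]
contact_force: [0.1, 0.1, 0.8]
grip_width: 0.0402
finger_force: 0.0
t 3.33 TCP rel seat mm [ -5.4 -86.2] z 16.1 tool y angle in feeder 0.0 tilt [-0.003  0.   ] F feeder [0.1 0. ] 0.8 w 0.04
```

View pics/s1.png

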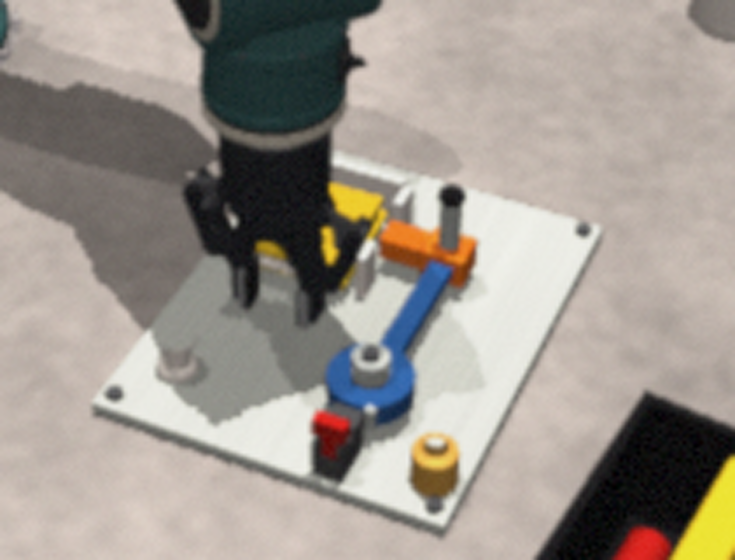

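The picture shows both fingers just above the base, in front of the stack's -y side at about (245,295) and (308,310), clear of the bobbin at (178,360). Now I push +y until the force rises.

Scaled: 0.008 m is 0.128, 0.006 m is 0.096.

```bash
echo '[[[0.128,0,0],[0,0,0],0.04],[[0.096,0,0],[0,0,0],0.04],[[0.096,0,0],[0,0,0],0.04],[[0.048,0,0],[0,0,0],0.04],[[0.048,0,0],[0,0,0],0.04],[[0.032,0,0],[0,0,0],0.04],[[0,0,0],[0,0,0],0.04]]' | python3 -m jog; python3 -c "
from rig import robot;from h import *;where(robot)"
echo '[[[0.032,0,0],[0,0,0],0.04],[[0,0,0],[0,0,0],0.04]]' | python3 -m jog; python3 -c "
from rig import robot;from h import *;where(robot)"
```

```text
time: 4.25
ee_pos: [0.5173, -0.0889, 0.0176]
eef_rot: [0.001, 0.666, 0.746, 0.0]
contact_force: [0.4, -5.2, 4.5]
grip_width: 0.0396
finger_force: 2.4
t 4.25 TCP rel seat mm [ -4.1 -58.9] z 17.6 tool y angle in feeder -0.0 tilt [ 0.001 -0.001] F feeder [-0.2 -5.2] 4.5 w 0.04
time: 4.5
ee_pos: [0.517, -0.0872, 0.0176]
eef_rot: [0.001, 0.666, 0.746, -0.0]
contact_force: [-0.2, -5.7, 3.1]
grip_width: 0.0399
finger_force: 3.1
t 4.5 TCP rel seat mm [ -4.3 -57.1] z 17.6 tool y angle in feeder -0.0 tilt [ 0.001 -0.001] F feeder [-0.8 -5.6] 3.1 w 0.04
```

Scaled: 0.0015 m is 0.024.

```bash
for i in 1 2; do echo '[[[0.024,0,0],[0,0,0],0.04],[[0,0,0],[0,0,0],0.04]]' | python3 -m jog >/dev/null; python3 -c "
from rig import robot;from h import *;where(robot)"; done
```

```text
t 4.75 TCP rel seat mm [ -4.7 -56.6] z 17.6 tool y angle in feeder -0.001 tilt [ 0.001 -0.002] F feeder [ -2.2 -12. ] 4.2 w 0.04
t 5.0 TCP rel seat mm [ -5.1 -56. ] z 17.6 tool y angle in feeder -0.002 tilt [ 0.    -0.003] F feeder [ -4.1 -17.1] 3.4 w 0.04
```

The stall at y = -56 mm is exactly the predicted flush position. Now I back off, lift, turn and do the +x side.

Scaled: -0.05 m is -0.8, -0.03 m is -0.48, -0.18 rad is -0.2292.

```bash
echo '[[[-0.48,0,0],[0,0,0],0.04],[[0,0,-0.8],[0,0,0],0.05],[[0,0,-0.8],[0,0,0],0.05],[[0,0,0],[0,0,-0.2292],0.05],[[0,0,0],[0,0,-0.2292],0.05],[[0,0,0],[0,0,-0.2292],0.05],[[0,0,0],[0,0,-0.2292],0.05],[[0,0,0],[0,0,-0.2292],0.05],[[0,0,0],[0,0,-0.2292],0.05],[[0,0,0],[0,0,-0.2292],0.05],[[0,0,0],[0,0,-0.2292],0.05]]' | python3 -m jog >/dev/null; echo '[[[0,0,0],[0,0,-0.1668],0.05],[[0.64,0.688,0],[0,0,0],0.05],[[0.64,0.688,0],[0,0,0],0.05],[[0,0,0],[0,0,0],0.05]]' | python3 -m jog >/dev/null;python3 -c "
from rig import robot;from h import *;where(robot)"
```

```text
t 6.88 TCP rel seat mm [-87.1   5.4] z 117.1 tool y angle in feeder 1.575 tilt [-0.002  0.001] F feeder [ 1.2 -1.6] 0.4 w 0.05
```

```bash
echo '[[[0,-0.104,0.8],[0,0,0],0.05],[[0,0,0.56],[0,0,0],0.05],[[0,0,0.272],[0,0,0],0.05],[[-0.128,0,0],[0,0,0],0.05],[[-0.128,0,0],[0,0,0],0.05],[[-0.096,0,0],[0,0,0],0.05],[[-0.096,0,0],[0,0,0],0.05],[[-0.048,0,0],[0,0,0],0.05],[[-0.048,0,0],[0,0,0],0.05],[[-0.032,0,0],[0,0,0],0.05],[[0,0,0],[0,0,0],0.05]]' | python3 -m jog >/dev/null; python3 -c "
from rig import robot;from h import *;where(robot)"; for i in 1 2 ; do echo '[[[-0.024,0,0],[0,0,0],0.05],[[0,0,0],[0,0,0],0.05]]' | python3 -m jog >/dev/null; python3 -c "
from rig import robot;from h import *;where(robot)"; done
```

```text
t 8.25 TCP rel seat mm [-48.3  -3.9] z 15.3 tool y angle in feeder 1.571 tilt [ 0. -0.] F feeder [-2. -0.] 0.6 w 0.05
t 8.5 TCP rel seat mm [-47.8  -3.8] z 15.2 tool y angle in feeder 1.571 tilt [-0.002  0.   ] F feeder [-6.9 -0.6] 6.2 w 0.05
t 8.75 TCP rel seat mm [-47.2  -3.6] z 15.0 tool y angle in feeder 1.571 tilt [-0.003  0.   ] F feeder [-12.5   0.7] 9.5 w 0.05
```

Scaled: -0.0015 m is -0.024.

```bash
echo '[[[-0.024,0,0],[0,0,0],0.05],[[0,0,0],[0,0,0],0.05]]' | python3 -m jog >/dev/null; python3 -c "
from rig import robot;from h import *;where(robot)"; echo '[[[0.48,0,0],[0,0,0],0.05],[[0,0,-0.96],[0,0,0],0.05],[[0.96,0,-0.64],[0,0,0],0.05],[[0.96,0,0],[0,0,0],0.05],[[0.96,0,0],[0,0,0],0.05],[[0,0,0],[0,0,0],0.05]]' | python3 -m jog>/dev/null; python3 - <<'E'
from rig import robot;from h import *;where(robot)
cs=[]
for n,b in(("top",(315,185,375,275)),("scene",(270,230,370,305))):
    s=robot.snapshot(n);im=s["img"];x0,y0,x1,y1=b;cr=im[y0:y1,x0:x1]
    cs.append(cv2.resize(cr,(400,600) if n=="top" else (400,300),interpolation=cv2.INTER_CUBIC))
    m=cv2.inRange(cv2.cvtColor(cr,cv2.COLOR_BGR2HSV),(22,120,80),(35,255,255));c=quad(m)
    W=np.array([F.T@(ray(s,p[0]+[x0,y0],.044)[:2]-SEAT) for p in c],np.float32)
    r=cv2.minAreaRect(cv2.convexHull(W));print(n,"plate4 in seat frame",r)
cs[1]=cv2.copyMakeBorder(cs[1],0,300,0,0,cv2.BORDER_CONSTANT)
cv2.imwrite("pics/c2.png",np.hstack(cs))
E
```

```text
t 9.0 TCP rel seat mm [-46.6  -3.5] z 14.8 tool y angle in feeder 1.571 tilt [-0.005  0.   ] F feeder [-17.    2.4] 10.8 w 0.05
t 9.75 TCP rel seat mm [-248.8   -3.5] z 110.0 tool y angle in feeder 1.57 tilt [0.001 0.001] F feeder [1.9 0.1] 0.6 w 0.05
top plate4 in seat frame ((0.001029234379529953, -0.0012091957032680511), (0.06992225348949432, 0.08553563058376312), 0.1879885494709015)
scene plate4 in seat frame ((-0.0004520043730735779, 0.0008418522775173187), (0.09570661932229996, 0.07055799663066864), 89.8641357421875)
```

View pics/c2.png

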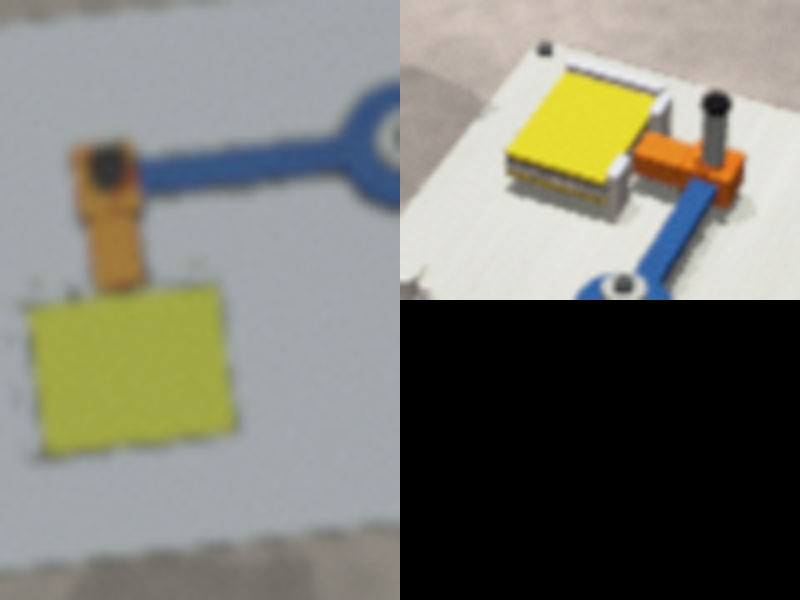

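The stack looks square: plate 4 is within about 1 mm in both views at about 0.2°. In the right-hand crop the layered -y face is even at (560,190), and the nose is still in the outlet. Next I close the fingers and move to just in front of the post, above the nose.

Scaled: -0.05 m is -0.8, 0.0035 m is 0.056.

```bash
echo '[[[-0.8,0.056,0],[0,0,0],0],[[-0.8,0,0],[0,0,0],0],[[-0.8,0,0],[0,0,0],0],[[-0.8,0,0],[0,0,0],0],[[-0.8,0,0],[0,0,0],0],[[-0.8,0,0],[0,0,0],0],[[0,0,0],[0,0,0],0],[[0,0,0.416],[0,0,0],0],[[0,0,0.416],[0,0,0],0],[[0,0,0],[0,0,0],0]]' | python3 -m jog >/dev/null; python3 - <<'E'
from rig import robot;from h import *;where(robot)
s=robot.snapshot("scene");cv2.imwrite("pics/s3.png",cv2.resize(s["img"][200:330,250:410],None,fx=4,fy=4,interpolation=cv2.INTER_CUBIC))
E
```

```text
t 11.1 TCP rel seat mm [53.1 -0.1] z 56.2 tool y angle in feeder 1.572 tilt [-0.003 -0.   ] F feeder [-0.1 -0.4] 0.3 w -0.0
```

View pics/s3.png

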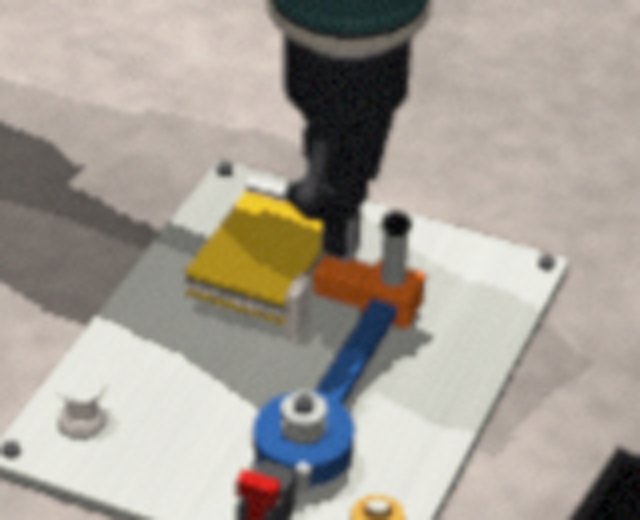

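The picture shows the closed fist above the nose at about (340,240), just in front of the post at (395,245), and the stack undisturbed. Now I push along the arc, turning with the arm.

Scaled: -0.009 m is -0.144, -0.008 m is -0.128, 0.05 rad is 0.0637.

```bash
echo '[[[-0.144,0,-0.032],[0,0,0],0],[[-0.128,0,0],[0,0,0],0],[[-0.0672,0.008,0],[0,0,0.0382],0],[[-0.0672,0.008,0],[0,0,0.0382],0],[[-0.0896,0.0112,0],[0,0,0.0509],0],[[-0.0896,0.0112,0],[0,0,0.0509],0],[[-0.112,0.0128,0],[0,0,0.0637],0],[[0,0,0],[0,0,0],0]]' | python3 -m jog >/dev/null; python3 -c "
from rig import robot;from h import *;where(robot)"
```

```text
t 12.15 TCP rel seat mm [98.1  0.8] z 60.6 tool y angle in feeder 1.381 tilt [-0.001 -0.   ] F feeder [-8.2  0.6] 4.7 w 0.0
```

Scaled: -0.007 m is -0.112, -0.0056 m is -0.0896, 0.05 rad is 0.0637.

```bash
echo '[[[-0.112,0.0128,0],[0,0,0.0637],0],[[-0.112,0.0128,0],[0,0,0.0637],0],[[-0.112,0.0128,0],[0,0,0.0637],0],[[-0.112,0.0128,0],[0,0,0.0637],0],[[-0.112,0.0128,0],[0,0,0.0637],0],[[-0.112,0.0128,0],[0,0,0.0637],0],[[-0.112,0.0128,0],[0,0,0.0637],0],[[-0.0896,0.0112,0],[0,0,0.0509],0],[[-0.0672,0.008,0],[0,0,0.0382],0],[[0,0,0],[0,0,0],0],[[0,0,0],[0,0,0],0],[[0,0,0],[0,0,0],0]]' | python3 -m jog >/dev/null; python3 - <<'E'
from rig import robot;from h import *;where(robot)
p=F.T@(np.array(robot.get_state()["ee_pos"][:2])-SEAT)-[.09,-.14]
print("theta est",np.arctan2(p[0],p[1])+np.arctan2(.019,.14))
s=robot.snapshot("scene");t=robot.snapshot("top")
a=cv2.resize(s["img"][210:340,250:400],(600,520),interpolation=cv2.INTER_CUBIC)
cv2.imwrite("pics/s4.png",a)
E
```

```text
t 13.65 TCP rel seat mm [154.1 -14.1] z 60.4 tool y angle in feeder 0.962 tilt [-0.002  0.   ] F feeder [-9.8  0.5] 4.8 w -0.0
theta est 0.6054479690325151
```

View pics/s4.png

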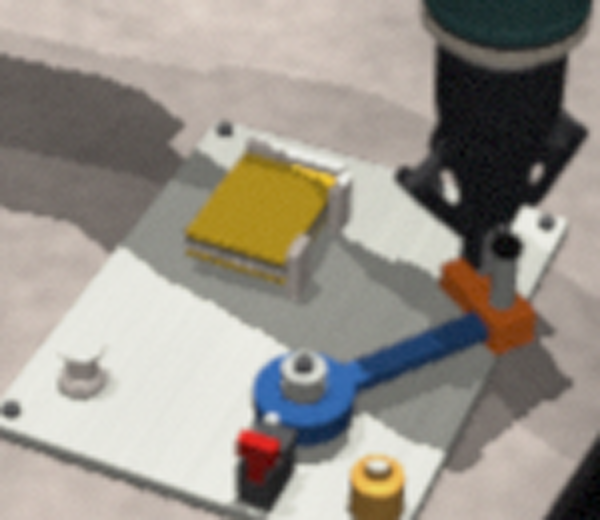

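The arm is swung back with the post at about (505,265), pressed by the fist at about 0.60 rad and 10 N. The stack is still square at (260,215), and the bobbin and weight are untouched.

```bash
echo '[[[0,0,0],[0,0,0],0],[[0,0,0],[0,0,0],0]]' | python3 -m jog | tail -4; python3 -c "
from rig import robot;print(robot.finish_job())"
```

```text
eef_rot: [-0.001, 0.245, 0.97, -0.0]
contact_force: [-10.4, -0.2, 5.1]
grip_width: 0.0002
finger_force: 4.6
the job is handed in; nothing more can be done
None
```

I handed the job in with the four plates tapped square against both fences and the tensioner post held back at about 0.60 rad with about 10 N; the images show the bobbin and weight where they were, but the hand-in returned no verdict.

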